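# Take a test frame on the vision bench

## Robot

A 7-joint arm with a two-finger parallel gripper is mounted at the origin on the work surface. World frame = base frame: x ahead of the robot, y to its left, z up, the work surface at z = 0. Lengths are in mm, angles in rad, forces in N, time in s.
With the tool pointing down it reaches from about 425 to 875 mm from the base axis. Payload 4.7 kg.
Tool frame: the origin (TCP) lies at the very end of the fingers, on their centre line; the grasp point (between the pads) lies arm.tcp_to_grasp behind it (arm.tcp_to_grasp is the distance from the TCP to the grasp point, in mm); z points along the fingers, y is the direction in which the jaws open and shut (so a half turn about z gives the same grasp; the last joint's range is limited). The gripper opens to 85 mm and grips with 20 to 120 N. Pads are 22 mm wide; open, the fingers measure 114 mm over their backs; the gripper's body (76 mm by 85 mm) begins 54 mm behind the grasp point. The pads swing forward as they close: fully open they stand 13 mm farther back than shut.
Start: joints at [1.227, 0.321, -0.07, 1.45, 0.023, 1.371, -0.057], TCP at [227.621, -608.863, 231.349] pointing down, gripper open.
Joint ranges: [-2.86, 2.86], [-0.3, 2.09], [-1.38, 1.24], [0.06, 2.45], [-1.56, 4.7], [0.09, 2.05], [-2.69, 2.69]. Speed limits (rad/s): [2.57, 2.57, 3.14, 3.14, 3.14, 3.14, 3.14].

## Interface

Orientations are given as a 3x3 rotation matrix whose columns are the frame's x, y, z axes.
In Python, from bench import get_obs, eyes, sign_off, arm gives the robot as it stands.
- The arm moves only by the shell command python3 -m crank 'ROWS' [FORCE]. ROWS is JSON, one flat list of numbers, 5 for each row, row after row: the shift along the world's x, y, z in cm, then the turn about the world's z in degrees, then the opening, from 0 (shut) to 1 (fully open). In form: [dx, dy, dz, twist, gripper, dx, dy, dz, twist, gripper, ...]. A call has 1 to 10 rows; each row shifts and turns the commanded pose from where the row before left it; what a row does not reach is not made up. A row lasts 1/12 s, in which the tool goes at most 41.7 mm and 7.16 degrees, less where a joint would pass 70% of its speed; a pose out of reach is approached as far as the arm can. A call is refused whole if a number of a shift passes 4.17 or a number of a turn 7.16, either way. A call with a gripper value outside its range is refused whole. The fingers move at their own pace and stop on an object; FORCE is the grip in N (left out, the last holds). Time passes only in rows, so rows that do not move let the fingers close. It gives the time, the measured TCP pose, the force and the opening at its end, in the units of the state.
- get_obs(): the state, without advancing time (a new reading comes with each control period).
- eyes.read_camera(name): name is "side" or "top"; returns a dict with "image" (480x640x3 uint8, blue, green, red), "fovy" (degrees; the focal length in pixels is half the picture's height over the tangent of half this angle, whatever the lens; pixels are square), "cx", "cy" (the principal point, pixels), "D" ([k1, k2, p1, p2, k3] as OpenCV has them; the pictures are not rectified), "R" (3x3) and "t" (3): a world point X has camera coordinates R X + t. Camera axes: x right, y down, z forward; pixel columns grow to the right and rows downward; lengths in mm; the calibration is good to about 2 mm. A picture is of the moment at which its call begins. There is no depth.
- sign_off(): hands the job in, once; it reports no verdict.
The state is a dict: "time_s": time; "joint_positions": joint angles; "qd": joint speeds; "joint_efforts": joint torques, N m; "tool_pos": TCP position; "ee_rot": TCP orientation; "force": force on the tool from outside, world axes, zero at the start; "moment": the same for the moment, N m; "gripper_width": finger opening in mm.
Only numpy, scipy, OpenCV 4.12 (cv2) and the standard library are available. Lean on these libraries where they do the work, as an engineer would, in place of code of your own. Each camera call takes 0.05 s, during which the arm holds its last target. There are 200 camera calls.

## Task

Take a test frame on the vision bench: on the light controller press the raised half of the rocker switch all the way down, then press its long bar-shaped key fully down so that it latches. Then press the large round button on the camera trigger box fully down, keep it down for about a second, and let it come up again. Press no other key, do not lift or shove the boxes, and leave the other things on the bench where they are.

Things in the scene. Friction and masses are not known exactly. Their poses are not given: they have to be found in the camera images.
- controller: Light controller: light grey casing fixed to the bench, 150 (x) x 220 (y) x 60 high. Origin at the centre of its underside; z up; x points from its vented front to the back with cable sockets. On its top, all at x = +20: rocker at y = +65, bar key at y = 0, square key at y = -65. The front of the top (x below -25) is flat; a lens cap lies there. (Sizes in mm.)
- rocker_raised_half (a point): Point on the upper surface of the rocker half that starts raised (the half towards the controller's +x), 20 from the pivot along that half: where to press. Moves with the rocker. The rocker is a white, shallow V-shaped rocker, each half 30 long (along the controller's x) and 30 wide (along y); its pivot is 68 above the bench at (20, 65) of the controller. Fully down, this half is level, its upper surface 72 above the bench. (Sizes in mm.)
- rocker (a joint): Rocker angle, rad: starts between -0.2 and -0.14 (off), +0.2 is fully on (the half towards controller +x all the way down). It stays where it is left; about 0.035 N m turns it (2 to 5 N on the raised half).
- bar_key_top (a point): Centre of the top of the white bar key, 46 (along controller x) x 20 (along y); top 72 above the bench when up, 65 when fully down. Moves with the key. (Sizes in mm.)
- bar_key (a joint): Bar key travel, m: 0 to 0.001 up at the start, 0.007 fully down. Takes about 3 N and stays where it is left.
- square_key_top (a point): Centre of the top of the controller's square key, 22 x 22, same height and working as the bar key: not to be pressed. (Sizes in mm.)
- square_key (a joint): Square key travel, m: 0 up, 0.007 down. Leave it up.
- trigger_box: Camera trigger box: loose aluminium box with black ends, 64 (x) x 150 (y) x 45 high, 0.5 to 0.9 kg. Origin at the centre of its underside, z up. On its top: large round button at (0, +35), small square key at (0, -42). (Sizes in mm.)
- trigger_top (a point): Centre of the top of the large round white trigger button, 38 dia; 59 above the bench when up, 52 when fully down. Moves with the button. (Sizes in mm.)
- trigger (a joint): Trigger button travel, m: 0 up, 0.007 fully down. Sprung: 1.5 N starts it, 5 N holds it fully down, and it comes up by itself.
- reset_key_top (a point): Centre of the top of the trigger box's small square key, 16 x 16, 57 above the bench: not to be pressed. (Sizes in mm.)
- reset_key (a joint): Small square key travel, m: 0 up, 0.007 down (sprung).
- lens: Bystander: camera lens standing upright, black, 43 dia x 52 high. Origin at the centre of its underside. Leave it alone. (Sizes in mm.)
- star_knob: Bystander: black star knob, 44 dia x 18 high, its steel stud pointing up, 50 high overall. Origin at the centre of its underside. Leave it alone. (Sizes in mm.)
- cleaner: Bystander: white bottle, 36 dia x 95 high. Origin at the centre of its underside. Leave it alone. (Sizes in mm.)
- lens_cap: Bystander: black lens cap, 40 dia x 9 high, lying on top of the light controller. Origin at the centre of its underside. Leave it alone. (Sizes in mm.)
- extension_ring: Bystander: dark steel ring, 32 dia x 15 high. Origin at the centre of its underside. Leave it alone. (Sizes in mm.)
- tape: Bystander: roll of tape, 64 dia x 18 high. Origin at the centre of its underside. Leave it alone. (Sizes in mm.)
- screwdriver: Bystander: screwdriver lying at the back of the bench. Leave it alone. (Sizes in mm.)

How it is judged:
By the outcome, as a careful person would: the job done as asked, in the order asked, and still so for the second after the job is handed in, with the robot touching nothing.
It also fails if it takes over 54 s, if anything falls off the work surface, if the arm or the gripper's body presses on something with over 40 N, if the wrist force passes 120 N, or if a joint passes its speed limit or range.

## Working session

There is one attempt and no reset: what is moved stays moved. The work goes in short steps, Python scripts to look and compute and a shell command to move; the robot and the scene stay as the last step left them, time stands still between calls to the robot, and variables do not carry over. Pictures are saved under pics/ and viewed, about 8 in all and at most 12, crops included, and the job is handed in when it is done.

```bash
mkdir -p pics
cat > h.py <<'E'
import numpy as np, cv2
from bench import get_obs, eyes, arm
def cam(n):
    c=eyes.read_camera(n); f=240/np.tan(np.radians(c["fovy"])/2)
    c["K"]=np.array([[f,0,c["cx"]],[0,f,c["cy"]],[0,0,1.]]); c["R"]=np.array(c["R"]);c["t"]=np.array(c["t"]);c["D"]=np.array(c["D"],float); return c
def at(c,uv,z):
    p=cv2.undistortPoints(np.array([[uv]],float),c["K"],c["D"])[0,0]
    d=c["R"].T@np.array([p[0],p[1],1]); o=-c["R"].T@c["t"]
    return o+d*(z-o[2])/d[2]
def pix(c,X):
    return cv2.projectPoints(np.array(X,float).reshape(-1,1,3),cv2.Rodrigues(c["R"])[0],c["t"],c["K"],c["D"])[0][:,0]
E
python3 - <<'E'
from h import *
for n in("side","top"):
    c=cam(n); cv2.imwrite(f"pics/{n}0.png",c["image"]); print(n,-c["R"].T@c["t"],c["R"][2],c["fovy"])
o=get_obs();print({k:np.round(v,3) for k,v in o.items()}, arm.tcp_to_grasp)
E
```

```text
side [303.32005953 760.06006584 582.97460037] [ 0.32381096 -0.78897467 -0.52217377] 46.771773597265046
top [ 426.4880827   -17.19075883 1023.1329134 ] [ 0.18695163 -0.01458484 -0.98226085] 53.591347515192524
{'time_s': np.float64(0.1), 'joint_positions': array([ 1.227,  0.322, -0.07 ,  1.452,  0.023,  1.371, -0.057]), 'qd': array([ 0.002, -0.003,  0.001, -0.002, -0.001, -0.   , -0.   ]), 'joint_efforts': array([ 0.0000e+00, -4.9488e+01, -3.8400e-01, -3.1521e+01,  1.3000e-02,
        7.0000e-03, -0.0000e+00]), 'tool_pos': array([ 227.379, -608.394,  230.322]), 'ee_rot': array([[ 0.937,  0.35 , -0.001],
       [ 0.35 , -0.937,  0.002],
       [-0.   , -0.002, -1.   ]]), 'force': array([-0.021, -0.035,  0.14 ]), 'moment': array([ 0.039, -0.004,  0.003]), 'gripper_width': np.float64(85.706)} 18.700000000000003
```

View pics/top0.png

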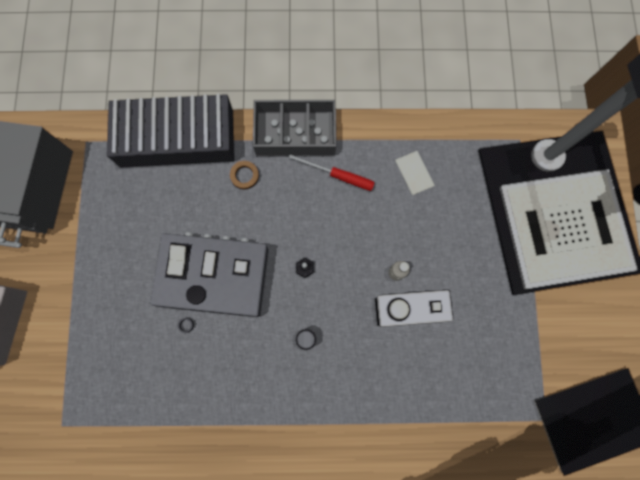

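View pics/side0.png

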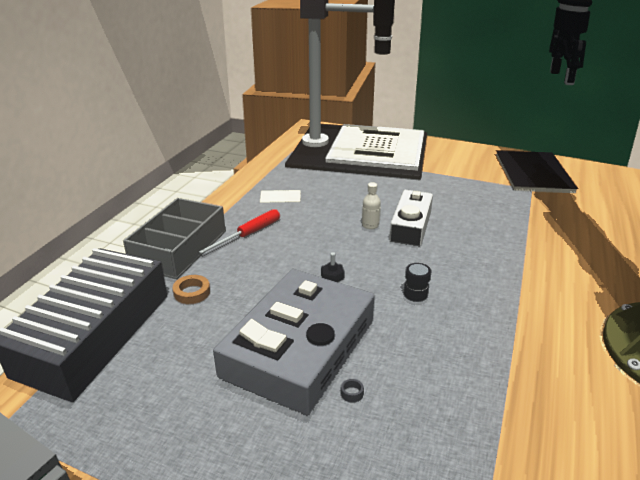

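The top view has +x up and +y left. The controller is around (210,275) with the rocker at (178,261), bar key at (209,264), square key at (241,267) and cap at (196,295). The trigger box is around (414,308) with its button at (399,309), and the cleaner bottle stands near it at (402,270). I'll enlarge both areas.

Run:
```python
import cv2,numpy as np
a=cv2.imread("pics/top0.png")
A=cv2.resize(a[225:325,145:275],None,fx=6,fy=6,interpolation=2)[:, :780]
cv2.imwrite("pics/c1.png",A)
B=cv2.resize(a[255:335,365:465],None,fx=6,fy=6,interpolation=2)
cv2.imwrite("pics/c2.png",B)
```

```text
(no output)
```

View pics/c1.png

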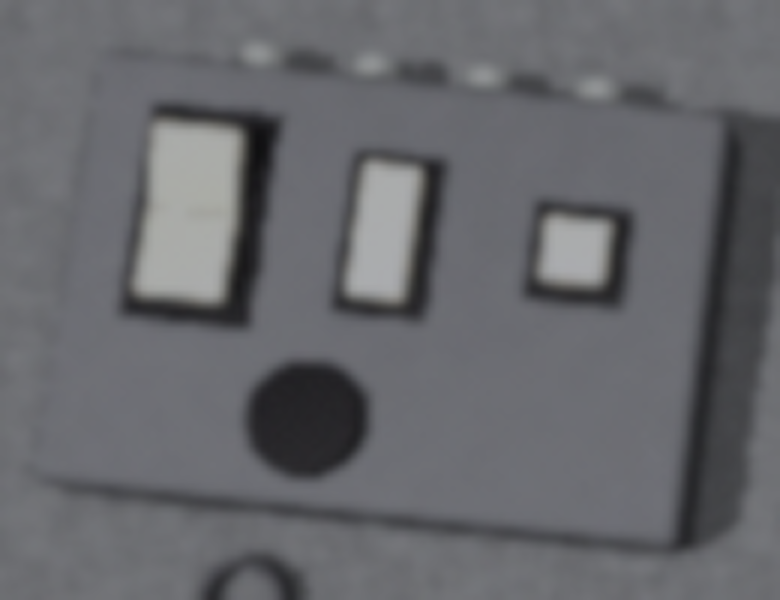

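View pics/c2.png

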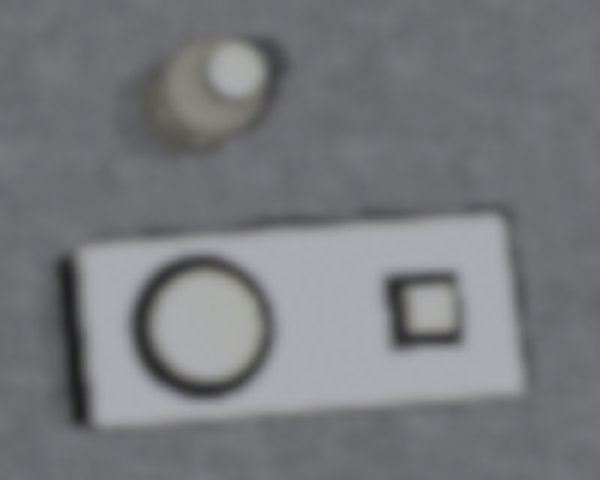

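Crop 1 positions are bar (385,231), square (574,250) and rocker crease (188,211). The rocker's far edge is at (199,122), the casing corners at (725,115) and (685,545), and the cap at (307,418). In crop 2 the button is at (209,325), the reset key at (432,308) and the cleaner cap at (237,70).

Run:
```python
from h import *
c=cam("top"); s=cam("side")
def g(x,y,ox,oy,z): return at(c,((x+.5)/6-.5+ox,(y+.5)/6-.5+oy),z)
P={k:g(x,y,145,225,z) for k,x,y,z in [("bar",385,231,72),("sq",574,250,72),("piv",188,211,68),("rfar",199,122,80),("cBR",725,115,60),("cFR",685,545,60),("cFL",40,478,60),("cap",307,418,69)]}
P.update({k:g(x,y,365,255,z) for k,x,y,z in [("trig",209,325,59),("reset",432,308,57),("bottle",237,70,95)]})
for k,v in P.items(): print(k,v.round(1),"side px",pix(s,v)[0].round(1))
d=P["piv"]-P["sq"];print("len",np.linalg.norm(d[:2]),"yaw(y axis)",np.degrees(np.arctan2(-d[0],d[1])))
d=P["cFL"]-P["cFR"];print("len",np.linalg.norm(d[:2]),"yaw",np.degrees(np.arctan2(-d[0],d[1])))
d=P["cBR"]-P["cFR"];print("len",np.linalg.norm(d[:2]),"yaw",np.degrees(np.arctan2(d[1],d[0])))
d=P["trig"]-P["reset"];print("len",np.linalg.norm(d[:2]),"yaw",np.degrees(np.arctan2(-d[0],d[1])))
a=s["image"]
A=cv2.resize(a[265:390,215:385],None,fx=4.6,fy=4.6,interpolation=2);cv2.imwrite("pics/c3.png",A)
```

```text
bar [573.3 190.3  72. ] side px [288.1 308.8]
sq [566.4 126.6  72. ] side px [309.  285.4]
piv [581.3 258.1  68. ] side px [262.9 338.8]
rfar [609.7 252.3  80. ] side px [245.8 324.6]
cBR [614.6  77.5  60. ] side px [293.2 268.2]
cFR [468.2  89.4  60. ] side px [376.9 291.8]
cFL [492.3 306.1  60. ] side px [310.1 384.9]
cap [510.9 215.   69. ] side px [322.2 331.3]
trig [ 478.9 -194.2   59. ] side px [411.8 208.7]
reset [ 483.9 -270.6   57. ] side px [417.7 192.6]
bottle [ 560.3 -200.3   95. ] side px [373.8 184.2]
len 132.3632225246574 yaw(y axis) -6.482820167775898
len 218.03411755807016 yaw -6.323424052201523
len 146.83211930069936 yaw -4.635491181337178
len 76.55618384171702 yaw 3.748373362909092
```

View pics/c3.png

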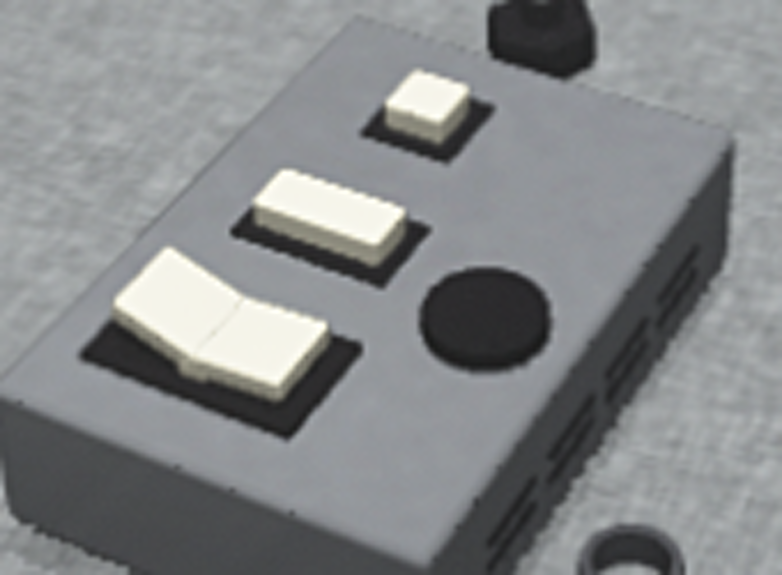

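The side view agrees with the top view: bar at (287,311) against a predicted (288,309). The spacings also match (77 for the trigger box, about 130 for the controller keys), and the controller yaw is about -6.3°. The half towards +x is the raised one. The targets are the rocker press point at about (600,253) and the bar at about (573,191). I'll shut the gripper and move over.

```bash
python3 -m crank '[1.75,3.5,0,-2.7,0, 1.75,3.5,0,-2.7,0, 1.75,3.5,0,-2.7,0, 1.75,3.5,0,-2.7,0, 1.75,3.5,0,-2.7,0, 1.75,3.5,0,-2.7,0, 1.75,3.5,0,-2.7,0, 1.75,3.5,0,-2.7,0, 1.75,3.5,0,-2.7,0, 1.75,3.5,0,-2.7,0]' 20
python3 -m crank '[1.75,3.5,0,0,0, 1.75,3.5,0,0,0, 1.75,3.5,0,0,0, 1.3,3.6,0,0,0, 1.3,3.6,0,0,0, 1.3,3.6,0,0,0, 1.3,3.6,0,0,0, 1.3,3.6,0,0,0, 1.3,3.6,0,0,0, 1.3,3.6,0,0,0]'
```

```text
time_s: 1.03
tool_pos: [403.0, -257.0, 231.4]
ee_rot: [[0.993, -0.116, 0.0], [-0.116, -0.993, -0.001], [0.0, 0.001, -1.0]]
force: [1.1, -0.7, -0.9]
gripper_width: 0.0
time_s: 1.87
tool_pos: [546.4, 99.7, 231.5]
ee_rot: [[0.994, -0.114, 0.0], [-0.114, -0.994, -0.0], [0.001, 0.0, -1.0]]
force: [0.8, -1.2, 0.7]
gripper_width: 0.3
```

```bash
python3 -m crank '[1.35,3.8,0,0,0, 1.35,3.8,0,0,0, 1.35,3.8,0,0,0, 1.35,3.8,0,0,0, 0,0,-4,0,0, 0,0,-4,0,0, 0,0,-4,0,0, 0,0,-1.2,0,0, 0,0,0,0,0, 0,0,0,0,0]'
python3 - <<'E'
from h import *
c=cam("top"); s=cam("side"); p=np.array(get_obs()["tool_pos"]); print(p, pix(s,p), pix(c,p), pix(s,[600.3,253.4,79]))
A=cv2.resize(s["image"][255:380,205:335],None,fx=4.6,fy=4.6,interpolation=2);cv2.imwrite("pics/c4.png",A)
E
```

```text
time_s: 2.7
tool_pos: [600.5, 250.2, 100.2]
ee_rot: [[0.994, -0.114, 0.0], [-0.114, -0.994, 0.0], [0.0, -0.0, -1.0]]
force: [-0.4, 0.4, 0.7]
gripper_width: -0.2
[601.90979197 251.01397533 102.53723353] [[250.04448022 312.69931286]] [[175.07729517 246.61884774]] [[251.50686223 327.25191216]]
```

View pics/c4.png

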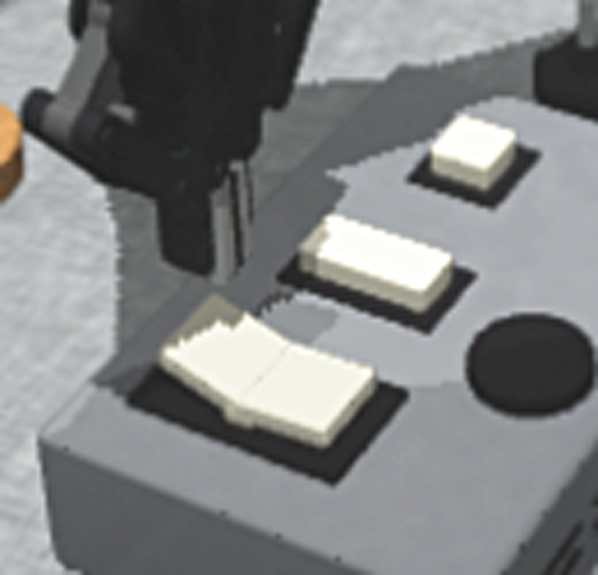

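The fingertip is at crop (205,272), in line with the raised half centred at about (214,343). The side view sits about 2 px low for both tip and target, so the relative position holds. I'll press now.

```bash
python3 -m crank '[0,0.2,-1.5,0,0, 0,0,-0.4,0,0, 0,0,-0.4,0,0, 0,0,-0.3,0,0, 0,0,-0.2,0,0, 0,0,0,0,0, 0,0,0,0,0]'
python3 -m crank '[0,0,-0.2,0,0, 0,0,0,0,0]'; python3 -m crank '[0,0,-0.2,0,0, 0,0,0,0,0]'
```

```text
time_s: 3.38
tool_pos: [600.8, 252.2, 72.2]
ee_rot: [[0.994, -0.113, 0.001], [-0.113, -0.994, 0.0], [0.001, -0.0, -1.0]]
force: [0.5, -0.9, 4.3]
gripper_width: -0.1
time_s: 3.55
tool_pos: [600.8, 252.3, 72.0]
ee_rot: [[0.994, -0.113, 0.002], [-0.113, -0.994, -0.001], [0.002, 0.0, -1.0]]
force: [-3.8, -2.3, 14.7]
gripper_width: 0.0
time_s: 3.72
tool_pos: [600.8, 252.3, 71.9]
ee_rot: [[0.994, -0.113, 0.002], [-0.113, -0.994, -0.001], [0.002, 0.001, -1.0]]
force: [-7.0, -4.0, 23.7]
gripper_width: -0.0
```

The rocker stopped at z=72 with the force climbing to 24 N, so that half is fully down. I'll lift, move over the bar key (-28,-61) and look.

```bash
python3 -m crank '[0,0,3.2,0,0, 0,0,0,0,0, -1.4,-3,0,0,0, -1.4,-3,0,0,0, 0,0,0,0,0, 0,0,0,0,0]'
python3 - <<'E'
from h import *
s=cam("side"); p=np.array(get_obs()["tool_pos"]); print(p, pix(s,p), pix(s,[573.3,190.5,72]))
A=cv2.resize(s["image"][255:380,205:335],None,fx=4.6,fy=4.6,interpolation=2);cv2.imwrite("pics/c5.png",A)
E
```

```text
time_s: 4.22
tool_pos: [571.7, 189.4, 98.8]
ee_rot: [[0.993, -0.117, -0.001], [-0.117, -0.993, -0.002], [-0.001, 0.002, -1.0]]
force: [-0.3, -0.1, -0.4]
gripper_width: -0.1
[572.02002091 191.49543993  99.21412302] [[288.01099299 294.58173822]] [[288.08724111 308.86341078]]
```

View pics/c5.png

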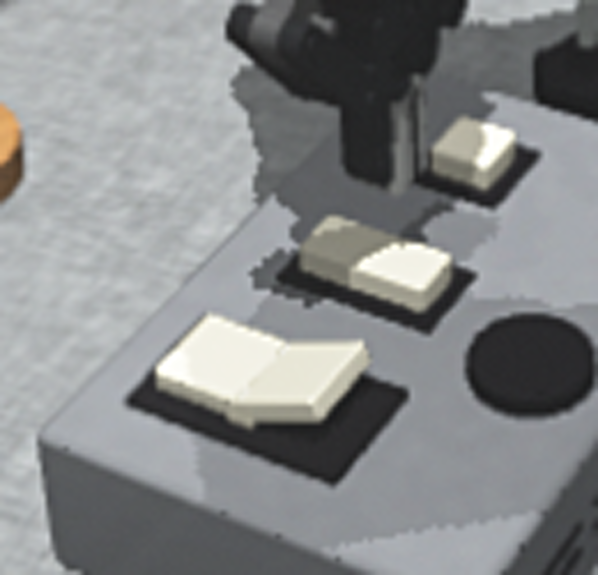

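The rocker has flipped: its far half is level at (220,350). The tip at (380,188) is over the bar centred at about (378,255). I'll press down to z=65.

```bash
python3 -m crank '[0,0,-2.4,0,0, 0,0,-0.4,0,0, 0,0,-0.3,0,0, 0,0,-0.2,0,0, 0,0,0,0,0, 0,0,0,0,0]'
python3 -m crank '[0,0,-0.2,0,0, 0,0,0,0,0]'; python3 -m crank '[0,0,-0.2,0,0, 0,0,0,0,0]'
```

```text
time_s: 4.77
tool_pos: [572.4, 192.8, 66.7]
ee_rot: [[0.994, -0.112, 0.001], [-0.112, -0.994, 0.0], [0.0, -0.001, -1.0]]
force: [0.1, 1.1, 0.6]
gripper_width: 0.2
time_s: 4.93
tool_pos: [572.7, 192.7, 65.1]
ee_rot: [[0.994, -0.113, 0.001], [-0.113, -0.994, 0.001], [0.001, -0.001, -1.0]]
force: [-1.2, 0.4, 2.4]
gripper_width: 0.2
time_s: 5.1
tool_pos: [572.8, 192.7, 64.8]
ee_rot: [[0.994, -0.113, 0.002], [-0.113, -0.994, -0.0], [0.002, 0.0, -1.0]]
force: [-4.0, -1.6, 14.1]
gripper_width: 0.4
```

The bar key bottomed at 65 with 14 N. Next I'll lift and travel to the trigger at (479,-194).

```bash
python3 -m crank '[0,0,4,0,0, 0,0,4,0,0, 0,0,0,0,0]'
python3 -m crank '[-0.94,-3.87,0,0,0, -0.94,-3.87,0,0,0, -0.94,-3.87,0,0,0, -0.94,-3.87,0,0,0, -0.94,-3.87,0,0,0, -0.94,-3.87,0,0,0, -0.94,-3.87,0,0,0, -0.94,-3.87,0,0,0, -0.94,-3.87,0,0,0, -0.94,-3.87,0,0,0]'
python3 -m crank '[0,0,0,0,0, 0,0,-3.3,0,0, 0,0,-2.5,0,0, 0,0,0,0,0, 0,0,0,0,0]'
python3 - <<'E'
from h import *
s=cam("side"); p=np.array(get_obs()["tool_pos"]); print(p, (pix(s,p)-[365,165])*6, (pix(s,[478.9,-194.2,59])-[365,165])*6)
a=s["image"]
A=cv2.resize(a[165:255,365:445],None,fx=6,fy=6,interpolation=2)
B=cv2.resize(a[275:365,235:305],None,fx=4,fy=6,interpolation=2)
cv2.imwrite("pics/c6.png",np.hstack([A,B]))
E
```

```text
time_s: 5.35
tool_pos: [576.4, 194.4, 150.3]
ee_rot: [[0.994, -0.113, 0.012], [-0.113, -0.994, 0.003], [0.012, -0.005, -1.0]]
force: [1.3, 0.5, 0.5]
gripper_width: 0.2
time_s: 6.18
tool_pos: [477.5, -197.0, 142.6]
ee_rot: [[0.994, -0.113, 0.001], [-0.113, -0.994, -0.001], [0.001, 0.001, -1.0]]
force: [0.8, -0.8, -0.3]
gripper_width: 0.5
time_s: 6.6
tool_pos: [477.3, -194.2, 83.5]
ee_rot: [[0.994, -0.113, -0.002], [-0.113, -0.994, 0.001], [-0.003, -0.001, -1.0]]
force: [-0.3, -0.8, 0.1]
gripper_width: 0.2
[ 478.55783362 -194.58243643   84.94305693] [[288.89089234 191.48506196]] [[280.9878697  262.18801183]]
```

View pics/c6.png

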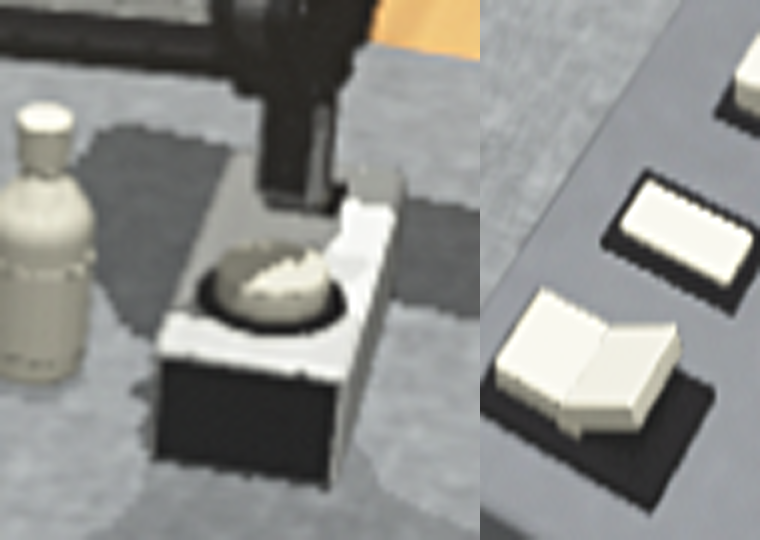

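The bar key is now visibly low and the rocker is on. The tip at (297,203) is slightly right of the button centre at (277,270), about 3 mm too far towards -x. I'll shift +3 mm and press.

```bash
python3 -m crank '[0.3,0,-2,0,0, 0,0,-0.4,0,0, 0,0,-0.4,0,0, 0,0,-0.2,0,0, 0,0,0,0,0]'
python3 -m crank '[0,0,-0.2,0,0, 0,0,0,0,0]'; python3 -m crank '[0,0,-0.1,0,0, 0,0,0,0,0]'
```

```text
time_s: 7.07
tool_pos: [481.7, -194.7, 55.3]
ee_rot: [[0.994, -0.113, 0.001], [-0.113, -0.994, -0.0], [0.001, 0.0, -1.0]]
force: [-0.3, 0.8, 3.1]
gripper_width: 0.0
time_s: 7.23
tool_pos: [481.8, -194.8, 53.1]
ee_rot: [[0.994, -0.113, 0.001], [-0.113, -0.994, -0.0], [0.001, 0.0, -1.0]]
force: [-0.4, 2.1, 4.8]
gripper_width: 0.1
time_s: 7.4
tool_pos: [481.8, -194.8, 52.1]
ee_rot: [[0.994, -0.113, 0.001], [-0.113, -0.994, -0.0], [0.001, 0.0, -1.0]]
force: [-1.8, 2.3, 6.2]
gripper_width: 0.1
```

```bash
python3 -m crank '[0,0,-0.15,0,0, 0,0,0,0,0, 0,0,0,0,0, 0,0,0,0,0, 0,0,0,0,0, 0,0,0,0,0, 0,0,0,0,0, 0,0,0,0,0, 0,0,0,0,0, 0,0,0,0,0]'
python3 -m crank '[0,0,0,0,0, 0,0,0,0,0, 0,0,0,0,0]'
python3 -m crank '[0,0,3,0,0, 0,0,4,0,0, 0,0,4,0,0, -0.5,3.5,0,0,0, 0,3.5,0,0,0, 0,3.5,0,0,0, 0,0,0,0,0, 0,0,0,0,0]'
python3 - <<'E'
from h import *
s=cam("side");c=cam("top")
a=s["image"][165:415,195:455]; b=c["image"][225:355,145:465]
A=cv2.resize(a,(416,400)); B=cv2.resize(b,(384*2,312//2*2),interpolation=2)
C=np.zeros((400+312-112,800,3),np.uint8); C[:,:]=0
A=cv2.resize(a,(291,280)); C[:280,:291]=A
o=cv2.resize(cv2.imread("pics/side0.png")[165:415,195:455],(291,280)); C[:280,300:591]=o
C[285:597,:768]=B
cv2.imwrite("pics/f.png",C)
E
```

```text
time_s: 8.23
tool_pos: [481.8, -194.8, 51.9]
ee_rot: [[0.994, -0.113, 0.001], [-0.113, -0.994, -0.001], [0.001, 0.001, -1.0]]
force: [-4.4, 3.3, 15.1]
gripper_width: 0.3
time_s: 8.48
tool_pos: [481.8, -194.8, 51.9]
ee_rot: [[0.994, -0.113, 0.001], [-0.113, -0.994, -0.001], [0.001, 0.001, -1.0]]
force: [-4.2, 2.8, 16.6]
gripper_width: 0.3
time_s: 9.15
tool_pos: [476.2, -88.1, 160.0]
ee_rot: [[0.994, -0.109, 0.001], [-0.109, -0.994, -0.001], [0.001, 0.001, -1.0]]
force: [0.6, -0.6, -0.6]
gripper_width: -0.1
```

View pics/f.png

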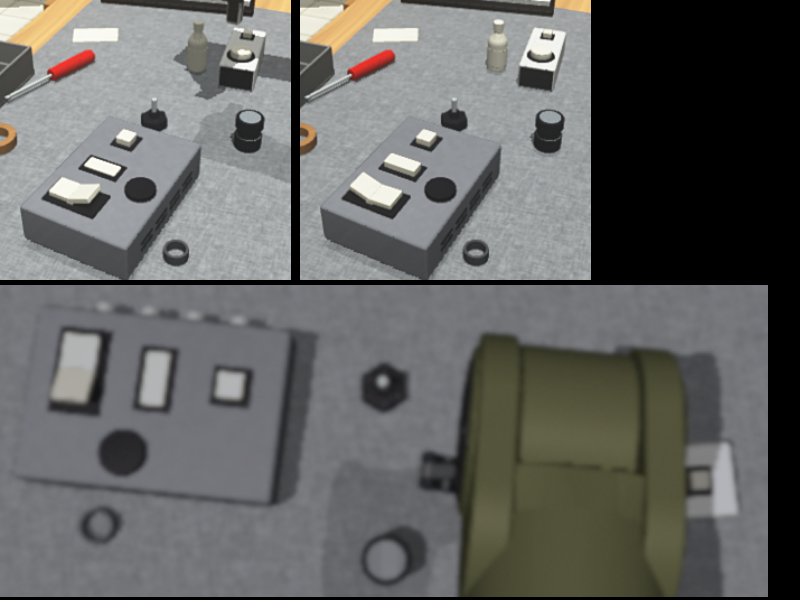

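The side view shows the rocker on, the bar key down, the square key up and the trigger button up again at (240,55). All the objects look to be where they started, and the robot is clear at z=160.

```bash
python3 -c "
from bench import sign_off; print(sign_off())"
```

```text
the job is handed in; nothing more can be done
None
```

The test frame was taken in the order you asked, and the job is handed in, at about 9 s on the robot's clock. The hand-in gives no verdict, so what follows rests on my own checks.

- **Rocker:** I pressed the raised half until it stopped at z = 71.9 mm (72 expected), with the force up to 24 N. Pictures afterwards show that half level.
- **Bar key:** it bottomed at z = 64.8 mm (65 expected) with 14 N, and the pictures show it staying down.
- **Trigger button:** I held it at z ≈ 52 mm with up to about 17 N for about 1.1 s, then let go. It shows as up in the final side view.

In the last pictures the square key is up, and the boxes and the other things in view look unmoved. The gripper is clear at z = 160 mm.

**Less certain:**
- In the last top view the arm hid the trigger button and most of its box, so those rest on the side view alone.
- The two cameras disagreed by about 2 px. Before the trigger press I moved the tool 3 mm towards +x to allow for that.

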